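# Make up two inverter repair kits

### The job

Make up the two inverter repair kits. In the blue tray, stand the tall capacitor in the small compartment and lay the choke flat in the large one. In the white rack, stand the short capacitor in the pocket and both modules upright and square in the channel, the thick one next to the fixed end wall and the thin one beside it, with the sliding stop pushed up snug so that both are held against the wall.

Things in the scene. Friction and masses are not known exactly. Their poses are not given: they have to be found in the camera images.
- tall_capacitor: the taller of two bare aluminium capacitor cans standing upright, diameter 45 mm, 95 mm tall (two 3 mm terminal studs on top), about 0.18 kg. Origin: centre of the underside, z up the can
- short_capacitor: the shorter of two bare aluminium capacitor cans standing upright, diameter 45 mm, 55 mm tall (two 3 mm studs on top), about 0.12 kg. Origin: centre of the underside, z up the can
- choke: copper-wound round choke with black potted centre, lying flat, outer diameter 62 mm, 40 mm tall, about 0.25 kg. Origin: centre of the underside, z up
- thick_module: the thicker of two grey plug-in electronics modules with dark vent stripes, standing upright: 36 mm thick (x) by 60 mm wide (y) by 75 mm tall (z), about 0.22 kg; either way round is the same. Origin: centre of the underside
- thin_module: the thinner of two grey plug-in modules, standing upright: 22 mm thick (x) by 60 mm wide (y) by 75 mm tall (z), about 0.15 kg; either way round is the same. Origin: centre of the underside
- tray: blue open kit tray, fixed, 182 (x) by 108 mm (y), walls 4 mm thick, 20 mm high, floor 4 mm thick. A cross wall makes a small compartment (inside 70 by 100 mm) centred at x = -52 mm and a large one (inside 100 by 100 mm) centred at x = +37 mm, both at y = 0. Origin: centre of the underside; +x points away from the robot within 0.25 rad
- rack: white kit rack, fixed, 220 (x) by 84 mm (y); floor 4 mm thick, rims 4 mm thick, 14 mm high; 76 mm wide inside. Fixed end wall 64 mm high at x = 34 to 42 mm. Pocket: x = 42 to 106 mm. Channel: from the wall's face at x = 34 mm to the dark sliding stop on its -x side; modules stand with thickness along rack x. Origin: centre of underside; +x points away from the robot within 0.25 rad
- stop (a joint): dark sliding end stop of the rack: upright plate 66 mm wide, 12 mm thick, top 60 mm above the table. Value in m, 0 to 0.085, grows as it slides along rack +x to the end wall; its front face is at rack x = -70 mm + value. Starts at 0 to 0.018, stays where it is left, slides at about 3 N (about 5 N with both modules before it)
- stop_back (a point): middle of the stop's rear (-x) face, 34 mm above the table: push here with closed fingers along rack +x. Behind it lies 24 mm or more of open rack floor, then the 14 mm high rim (two low ribs, 14 mm high, behind the plate are only looks)
Mind the look-alikes: they are no part of the job. Leave any orange look-alike of the tall_capacitor alone.

How it is judged:
At the end, for the whole second after the job is handed in: Tall capacitor upright on the floor of the small tray compartment, choke flat in the large one; short capacitor upright in the rack pocket; thick module by the end wall, thin one next to it, each within 6 mm, upright and square (0.12 rad); stop joint 0.041 to 0.052; all released, at rest (x of tall_capacitor in the frame of tray between -0.0665 and -0.0375 m and y of tall_capacitor in the frame of tray between -0.0295 and 0.0295 m and z of tall_capacitor in the frame of tray between 0 and 0.009 m and angle between each of tall_capacitor, choke, short_capacitor, thick_module, thin_module's own z axis and vertical below 0.12 rad and linear speed of each of tall_capacitor, choke, short_capacitor, thick_module, thin_module below 0.02 m/s and x of choke in the frame of tray between 0.016 and 0.058 m and y of choke in the frame of tray between -0.021 and 0.021 m and z of choke in the frame of tray between 0 and 0.009 m and x of short_capacitor in the frame of rack between 0.0625 and 0.0855 m and y of short_capacitor in the frame of rack between -0.0175 and 0.0175 m and z of short_capacitor in the frame of rack between 0 and 0.009 m and x of thick_module in the frame of rack between 0.01 and 0.022 m and y of thick_module in the frame of rack between -0.01 and 0.01 m and z of thick_module in the frame of rack between 0 and 0.009 m and x of thin_module in the frame of rack between -0.019 and -0.007 m and y of thin_module in the frame of rack between -0.01 and 0.01 m and z of thin_module in the frame of rack between 0 and 0.009 m and angle between the x axis of each of thick_module, thin_module and the x axis of rack, either way round below 0.12 rad and value of joint stop between 0.041 and 0.052 m); the robot touches nothing.
It also fails if it takes over 125 s, if anything falls off the work surface, if the arm or the gripper's body presses on something with over 40 N, if the wrist force passes 120 N, or if a joint passes its speed limit or range.

### The arm

A 6-joint arm with a two-finger parallel gripper is mounted at the origin on the work surface. World frame = base frame: x ahead of the robot, y to its left, z up, the work surface at z = 0. Lengths are in m, angles in rad, forces in N, time in s.
With the tool pointing down it reaches from about 0.4 to 0.825 m from the base axis. Payload 7 kg.
Tool frame: the origin (TCP) lies midway between the tips of the shut fingers; the grasp point (between the pads) lies 19 mm behind it (grip_point_offset is the distance from the TCP to the grasp point, in m); z points along the fingers, y is the line along which they close (so a half turn about z gives the same grasp; the last joint's range is limited). The gripper opens to 88 mm and grips with 3 to 60 N. Pads are 19 mm wide; open, the fingers measure 130 mm over their backs; the gripper's body (78 mm by 193 mm) begins 47 mm behind the grasp point.
Start: joints at [-0.934, 0.359, 0.012, 0, -1.224, -0.288], TCP at [0.231, -0.634, 0.227] pointing down, gripper open.
Joint ranges: [-3.07, 3.07], [-1.43, 2.12], [-1.02, 1.25], [-3.03, 1.67], [-3.05, -0], [-3.03, 3.03]. Speed limits (rad/s): [2.39, 2.39, 3.01, 3.14, 3.14, 3.14].

### API

Orientations are given as [roll, pitch, yaw] about the fixed x, y, z axes, in that order (R = Rz(yaw) Ry(pitch) Rx(roll)).
In Python, from station import get_state, grab_frame, camera_params, job_done, grip_point_offset gives the robot as it stands.
- The arm moves only by the shell command python3 -m creep 'ROWS' [FORCE]. ROWS is JSON, a list that holds one entry, the list of rows, each a list of 7 numbers: the finger opening in cm, from 0 to 8.76, then the shift along the tool's x, y, z in cm, then the turn, a rotation vector about the tool's x, y, z in rad. In form: [[[fingers, tx, ty, tz, wx, wy, wz], ...]]. A call has 1 to 20 rows; each row is the pose to reach, as a shift and turn from the pose commanded when the call began, along the tool's axes at that moment; what a row does not reach only later rows make up. A row lasts 1/8 s, in which the tool goes at most 62.5 mm and 10.7 degrees, less where a joint would pass 70% of its speed; a pose out of reach is approached as far as the arm can. A call with a gripper value outside its range is refused whole. The fingers move at their own pace and stop on an object; FORCE is the grip in N (left out, the last holds). Time passes only in rows, so rows that repeat a pose let the fingers close. It gives the time, the measured TCP pose, the force, the opening and the grip force at its end, in the units of the state.
- get_state(): the state, without advancing time (a new reading comes with each control period).
- grab_frame(name): name is "scene" or "top"; returns the picture (400x640x3 uint8, blue, green, red); there is no depth.
- camera_params(name): a dict with "vertical_fov" (degrees; the focal length in pixels is half the picture's height over the tangent of half this angle, whatever the lens; pixels are square), "cx", "cy" (the principal point, pixels), "view" (4x4, takes a point from world to camera coordinates). Camera axes: x right, y down, z forward; pixel columns grow to the right and rows downward; lengths in m; the calibration is good to about 2 mm. A picture is of the moment at which its call begins. camera_params takes no time and is no camera call.
- job_done(): hands the job in; it is judged then, once.
The state is a dict: "t": time; "q": joint angles; "qd": joint speeds; "joint_efforts": joint torques, N m; "eef_pos": TCP position; "ee_rot": TCP orientation; "force": force on the tool from outside, world axes, zero at the start; "moment": the same for the moment, N m; "width": finger opening in m; "gripper_force": force on a finger pad.
Only numpy, scipy, OpenCV 4.12 (cv2) and the standard library are available. Lean on these libraries where they do the work, as an engineer would, in place of code of your own. Each camera call takes 0.05 s, during which the arm holds its last target. There are 200 camera calls.

## Working session

There is one attempt and no reset: what is moved stays moved. The work goes in short steps, Python scripts to look and compute and a shell command to move; the robot and the scene stay as the last step left them, time stands still between calls to the robot, and variables do not carry over. Pictures are saved under pics/ and viewed, at most 16 in all, crops included, and the job is handed in when it is done.

```bash
mkdir -p pics; ls; python3 - <<'E'
from station import *
import cv2
for n in("scene","top"):
    f=grab_frame(n); cv2.imwrite(f"pics/{n}0.png",f)
    p=camera_params(n); print(n,p)
print(get_state(),grip_point_offset)
E
```

```text
pics
scene {'vertical_fov': 50.82031043880936, 'cx': 325.3734655648357, 'cy': 200.00668730973234, 'view': array([[-0.67448354,  0.73821737,  0.01034735,  0.368429  ],
       [ 0.41621269,  0.39178021, -0.82053352, -0.21024293],
       [-0.60978599, -0.54912966, -0.57150474,  1.55995528],
       [ 0.        ,  0.        ,  0.        ,  1.        ]])}
top {'vertical_fov': 45.636619132602945, 'cx': 323.47292300924795, 'cy': 200.00016816024169, 'view': array([[-0.00894583, -0.99995124,  0.00418182,  0.05791626],
       [-0.99696326,  0.00859542, -0.0773975 ,  0.57535377],
       [ 0.07735778, -0.00486151, -0.99699154,  1.0691789 ],
       [ 0.        ,  0.        ,  0.        ,  1.        ]])}
{'t': 0.1, 'q': array([-9.33899453e-01,  3.59313483e-01,  1.11789975e-02, -3.18314854e-04,
       -1.22411310e+00, -2.88083872e-01]), 'qd': array([-0.00023343, -0.00277675,  0.00286661,  0.00052488, -0.00020661,
        0.00106433]), 'joint_efforts': array([-2.03129268e-03, -5.84162092e+01,  2.93755192e+01,  7.01564267e+00,
        1.02289551e-02, -4.58256886e-05]), 'eef_pos': array([ 0.23052548, -0.63395725,  0.22572818]), 'ee_rot': array([ 3.14011617e+00, -1.25440892e-04, -2.79288793e+00]), 'force': array([-0.67543814, -0.45550666, -0.39637142]), 'moment': array([-0.01303746, -0.00554348,  0.01621625]), 'gripper_force': 0.0, 'width': 0.08778458518657216} 0.0188
```

View pics/scene0.png

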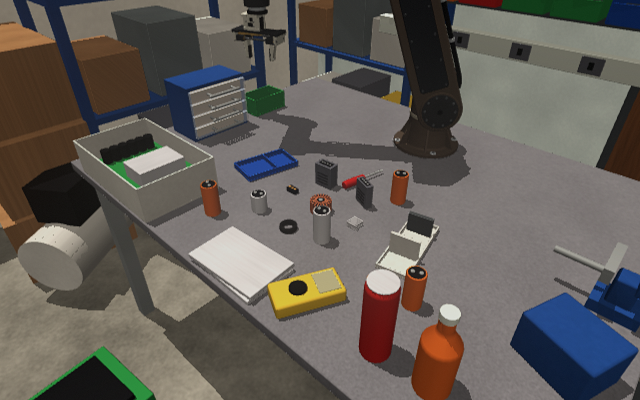

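View pics/top0.png

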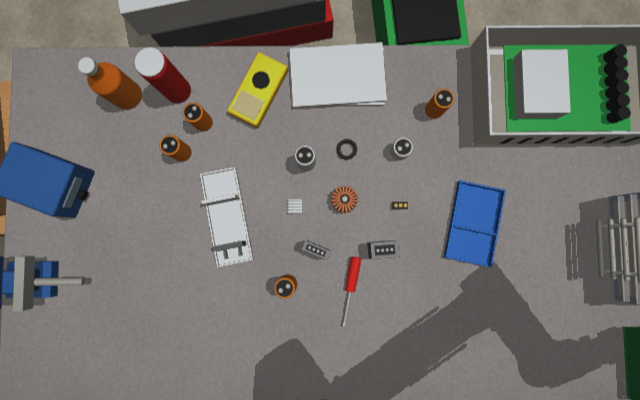

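The top view shows, in px:
- **Silver cans:** (305,155) is taller in the scene view, where it sits at (321,225). (402,147) is shorter, at scene (259,201).
- **Orange cans (decoys):** (440,102), (197,117), (175,148) and (285,287).
- **Choke and its look-alikes:** copper choke at (344,199). The black ring at (347,149) is a decoy. There are small parts at (294,206) and (400,205).
- **Modules:** thin at (316,249), thick at (383,249).
- **Rack and tray:** rack at (227,217), tray at (475,223).

I'll check these choices in a close crop.

```bash
python3 - <<'E'
import cv2
f=cv2.imread("pics/top0.png")[125:310,190:515]; cv2.imwrite("pics/topc.png",cv2.resize(f,None,fx=2.4,fy=2.4,interpolation=cv2.INTER_CUBIC))
f=cv2.imread("pics/scene0.png")[140:280,225:450]; cv2.imwrite("pics/scenec.png",cv2.resize(f,None,fx=3.5,fy=3.5,interpolation=cv2.INTER_CUBIC))
E
```

```text
(no output)
```

View pics/topc.png

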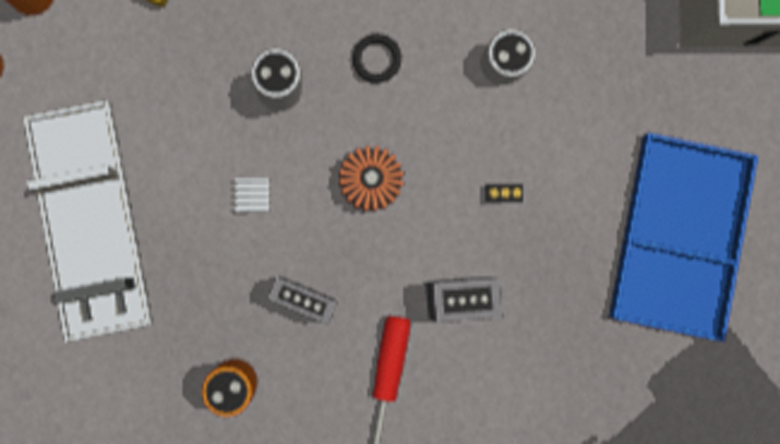

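View pics/scenec.png

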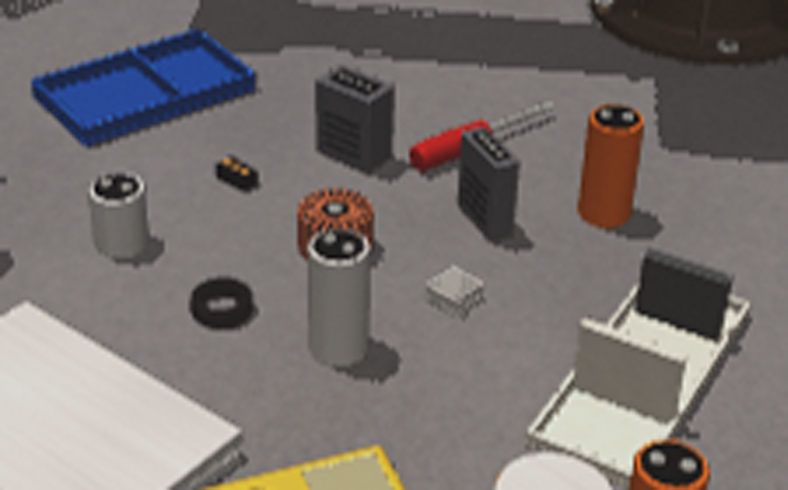

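```bash
cat > h.py <<'E'
import numpy as np, cv2
from station import *
def cam(n):
    p=camera_params(n); f=200/np.tan(np.radians(p["vertical_fov"]/2))
    return np.array([[f,0,p["cx"]],[0,f,p["cy"]],[0,0,1]]),np.array(p["view"])
C={n:cam(n) for n in("scene","top")}
def plane(n,uv,z):
    K,V=C[n]; R=V[:3,:3].T; o=-R@V[:3,3]; d=R@np.linalg.inv(K)@np.array([uv[0],uv[1],1])
    return o+d*(z-o[2])/d[2]
def tri(us,ut):
    P=[C[n][0]@C[n][1][:3] for n in("scene","top")]
    X=cv2.triangulatePoints(P[0],P[1],np.float64(us).reshape(2,1),np.float64(ut).reshape(2,1))[:,0]; X=X[:3]/X[3]
    e=[np.round((p@np.r_[X,1])[:2]/(p@np.r_[X,1])[2]-u,1) for p,u in zip(P,(us,ut))]
    return X,e
def proj(n,X):
    K,V=C[n]; x=K@(V@np.r_[X,1])[:3]; return x[:2]/x[2]
def blob(img,c,r,f):
    g=img.astype(int); x0,y0=int(c[0]-r),int(c[1]-r); g=g[y0:y0+2*r+1,x0:x0+2*r+1]
    m=f(g).astype(np.uint8); cs,_=cv2.findContours(m,cv2.RETR_EXTERNAL,cv2.CHAIN_APPROX_NONE)
    k=max(cs,key=cv2.contourArea); h=cv2.convexHull(k)
    M=cv2.moments(h); return np.array([M["m10"]/M["m00"]+x0,M["m01"]/M["m00"]+y0]),h[:,0]+[x0,y0]
E
python3 - <<'E'
from h import *
S=cv2.imread("pics/scene0.png");T=cv2.imread("pics/top0.png")
dark=lambda th:(lambda g:g.max(2)<th)
for n,cs,ct,r,th in(("tall",(321.6,210),(304.6,155),9,75),("short",(258.4,193.4),(403.3,147.5),9,75)):
    a,ha=blob(S,cs,r,dark(th));b,hb=blob(T,ct,r,dark(th)); X,e=tri(a,b); print(n,a.round(1),b.round(1),X.round(4),e,np.ptp(ha,0),np.ptp(hb,0))
# choke: orange outlines
org=lambda g:(g[...,2]-g[...,0]>40)
b,hb=blob(T,(344,199),18,org);print("choke top",b,np.ptp(hb,0),plane("top",b,.04))
X,e=tri((320.7,199.4),(344.6,198.8));print("choke c",X,e)
for n,cs,ct in(("thin",(365.6,181.7),(315.8,249.2)),("thick",(326.7,162.9),(384.2,249.6))):
    b,hb=blob(T,ct,22,lambda g:(g.max(2)<62)); 
    def dots(I,c,r,t):
        g=cv2.cvtColor(I,cv2.COLOR_BGR2GRAY).astype(float);y0,x0=int(c[1])-r,int(c[0])-2*r
        g=g[y0:y0+2*r+1,x0:x0+4*r+1]; w=np.clip(g-t,0,None);yy,xx=np.mgrid[:g.shape[0],:g.shape[1]]
        m=np.array([(w*xx).sum(),(w*yy).sum()])/w.sum(); D=np.stack([xx-m[0],yy-m[1]]); cov=np.einsum('iab,jab,ab->ij',D,D,w)/w.sum()
        v=np.linalg.eigh(cov)[1][:,1]; return m+[x0,y0],v,w.max()
    a,va,wa=dots(S,cs,5,110); t,vt,wt=dots(T,ct,5,150)
    X,e=tri(a,t); p=plane("top",t+8*vt,.075)-plane("top",t-8*vt,.075)
    print(n,a.round(1),t.round(1),wa,wt,X.round(4),e,"yaw of y axis",np.arctan2(p[1],p[0]))
def rect(m,z,n="top"):
    cs,_=cv2.findContours(m.astype(np.uint8),cv2.RETR_EXTERNAL,cv2.CHAIN_APPROX_NONE);k=max(cs,key=cv2.contourArea)
    bx=cv2.boxPoints(cv2.minAreaRect(k)); P=np.array([plane(n,u,z) for u in bx]); 
    d=[np.linalg.norm(P[i]-P[i-1]) for i in range(4)]; i=int(np.argmax(d)); e=P[i]-P[i-1]; e*=np.sign(e[0])
    print(bx.round(1).tolist(),P.mean(0).round(4),"yaw",np.arctan2(e[1],e[0]).round(4),np.round(d,4)); return P
Ti=T.astype(int); m=np.zeros(T.shape[:2],bool);m[170:280,430:515]=1
print("tray");rect(m&(Ti[...,0]-Ti[...,2]>50),.02)
m[:]=0;m[155:280,190:260]=1
w=(m&(Ti.min(2)>128)).astype(np.uint8); w=cv2.morphologyEx(w,cv2.MORPH_CLOSE,np.ones((11,11)));w=cv2.morphologyEx(w,cv2.MORPH_OPEN,np.ones((15,15)))
print("rack");rect(w,.014)
v=T.copy();v[cv2.morphologyEx(w,cv2.MORPH_GRADIENT,np.ones((3,3)))>0]=(0,0,255)
mm=np.zeros_like(w);mm[170:280,430:515]=(Ti[...,0]-Ti[...,2]>50)[170:280,430:515];v[cv2.morphologyEx(mm,cv2.MORPH_GRADIENT,np.ones((3,3)))>0]=(0,0,255)
v=np.hstack([v[155:275,190:265],v[165:285,430:520]]);cv2.imwrite("pics/chk.png",cv2.resize(v,None,fx=4.5,fy=4.5,interpolation=cv2.INTER_NEAREST))
E
```

```text
tall [321.4 209.6] [304.4 155. ] [0.6669 0.094  0.098 ] [array([-0.5, -0.1]), array([-0.3,  0.3])] [13  7] [15 14]
short [257.5 192.9] [402.8 146.5] [ 0.6913 -0.1254  0.0588] [array([-0.2, -0. ]), array([-0.2,  0.2])] [11  6] [14 13]
choke top [344.29231711 198.85613713] [26 26] [0.57664412 0.00589208 0.04      ]
choke c [0.5758014  0.00631317 0.04117526] [array([-0.6, -0.1]), array([-0.5,  0.4])]
thin [372.  180.6] [315.9 250. ] 18.0 26.0 [0.4575 0.0789 0.0813] [array([-4.6, -0.3]), array([-3.9,  2.8])] yaw of y axis 1.1520136937086833
thick [328.4 158.7] [384.5 249.6] 15.0 29.0 [ 0.4612 -0.0728  0.0948] [array([-1.5, -0.2]), array([-1.3,  1. ])] yaw of y axis 1.6386895272404853
tray
[[444.1000061035156, 258.1000061035156], [458.8999938964844, 179.8000030517578], [506.29998779296875, 188.8000030517578], [491.5, 267.0]] [ 0.5197 -0.2949  0.02  ] yaw -0.2162 [0.1097 0.1837 0.1111 0.1835]
rack
[[190.0, 279.0], [190.0, 155.0], [259.0, 155.0], [259.0, 279.0]] [0.5406 0.2813 0.014 ] yaw 0.0015 [0.1573 0.2859 0.1605 0.286 ]
```

View pics/chk.png

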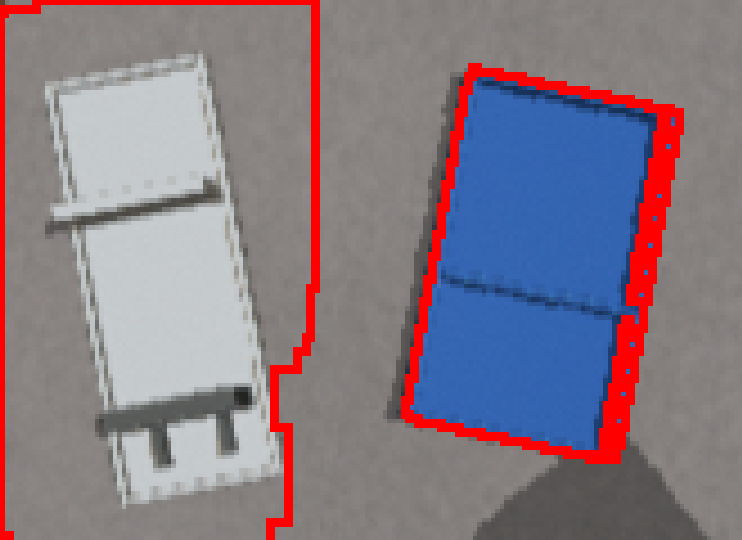

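```bash
python3 - <<'E'
from h import *
S=cv2.imread("pics/scene0.png");T=cv2.imread("pics/top0.png")
for th in(150,165,180):
    w=np.zeros(T.shape[:2],np.uint8);w[155:280,195:262]=(T.min(2)>th)[155:280,195:262]
    w=cv2.morphologyEx(w,cv2.MORPH_CLOSE,np.ones((17,17)));w=cv2.morphologyEx(w,cv2.MORPH_OPEN,np.ones((25,25)))
    cs,_=cv2.findContours(w,0,2);
    if not cs: continue
    bx=cv2.boxPoints(cv2.minAreaRect(max(cs,key=cv2.contourArea)));print(th,bx.round(1).tolist())
bx=np.array([(200.4,173.7),(235.1,167.2),(252.4,259.9),(217.3,266.8)])
P=np.array([plane("top",u,.014) for u in bx]);print(P.mean(0),[np.linalg.norm(P[i]-P[i-1]).round(4) for i in range(4)])
e=P[0]+P[1]-P[2]-P[3];print("rack yaw",np.arctan2(e[1],e[0]))
# heights: rack near-left corner / tray corner by two views (scene pixels from crop)
print("rack FR corner",tri((225+530/3.5,140+432/3.5),(200.4,173.7)))  
print("tray far-left",tri((225+90/3.5,140+138/3.5),(506,189)),tri((225+35/3.5,140+88/3.5),(506,189)))
for a,b,n in(((365.6,181.7),(315.9,249.6),"thin"),((326.7,162.9),(384.4,249.5),"thick")): print(n,tri(a,b),plane("top",b,.075))
# module silhouettes
A=cv2.resize(T[232:268,295:410],None,fx=6.9,fy=6.9,interpolation=cv2.INTER_CUBIC);B=cv2.resize(S[152:215,308:383],None,fx=6,fy=6,interpolation=cv2.INTER_CUBIC)
o=np.zeros((A.shape[0]+350,800,3),np.uint8);o[:A.shape[0],:A.shape[1]]=A;B=B[:350];o[A.shape[0]:A.shape[0]+350,:B.shape[1]]=B;print(A.shape);cv2.imwrite("pics/mod.png",o)
E
```

```text
150 [[196.39999389648438, 173.60000610351562], [234.60000610351562, 166.3000030517578], [252.5, 260.0], [214.1999969482422, 267.29998779296875]]
165 [[196.60000610351562, 173.6999969482422], [234.5, 166.5], [252.3000030517578, 259.79998779296875], [214.39999389648438, 267.1000061035156]]
180 [[196.8000030517578, 174.5], [234.60000610351562, 167.3000030517578], [252.10000610351562, 259.1000061035156], [214.1999969482422, 266.29998779296875]]
[0.54014739 0.27725153 0.014     ] [np.float64(0.2186), np.float64(0.0817), np.float64(0.2182), np.float64(0.0815)]
rack yaw 0.18814899040789188
rack FR corner (array([0.65450187, 0.30727066, 0.0472004 ]), [array([16.3, -0.7]), array([ 9.9, -8.4])])
tray far-left (array([ 0.58169021, -0.36596949, -0.03569829]), [array([-12.2,  -3.7]), array([-9.8,  9. ])]) (array([ 0.59520303, -0.36829434,  0.01229834]), [array([-1.8, -0.5]), array([-1.4,  1.5])])
thin (array([0.46260104, 0.07257845, 0.07655965]), [array([-1.2, -0.1]), array([-1. ,  0.7])]) [0.46409523 0.07049002 0.075     ]
thick (array([ 0.46188584, -0.07599516,  0.07904526]), [array([-0.8, -0.1]), array([-0.7,  0.6])]) [ 0.46296599 -0.07800878  0.075     ]
(248, 794, 3)
```

View pics/mod.png

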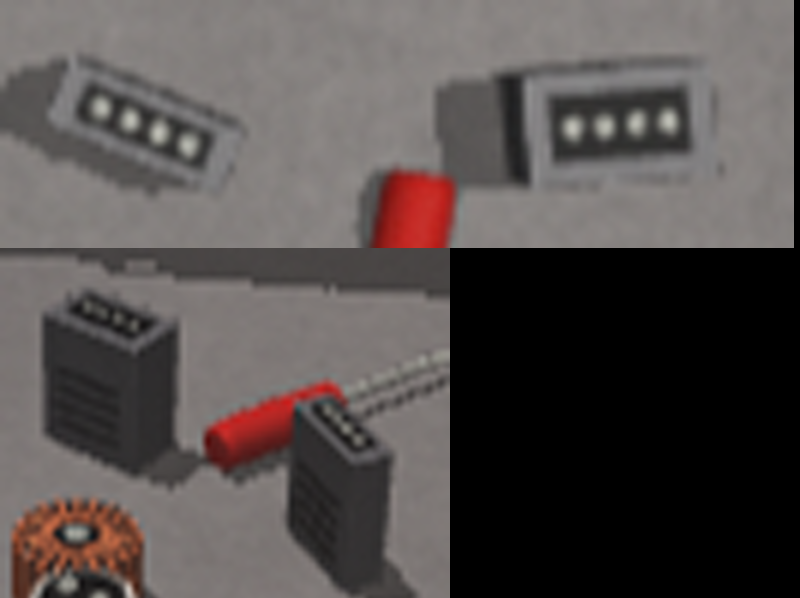

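The crop confirms the choices: the silver tall can, silver short can and copper choke, the thick module at top px (384.5,249.6) and the thin one at (315.7,249.8). Next: write an aiming helper, settle the target poses and make the first reach, which is the choke.

```bash
cat > aim.py <<'E'
import sys; from h import *
from scipy.spatial.transform import Rotation as Ro
def rk(x,y): c,s=np.cos(.188),np.sin(.188); return np.array([.540+c*x-s*y,.277+s*x+c*y])
def tr(x,y): c,s=np.cos(-.216),np.sin(-.216); return np.array([.5197+c*x-s*y,-.2949+s*x+c*y])
def aim(x,y,z,yaw):
    s=get_state(); R=Ro.from_euler("xyz",s["ee_rot"]); G=Ro.from_euler("xyz",[np.pi,0,yaw])
    print("t",round(s["t"],1),"shift cm",(R.inv().apply(np.array([x,y,z])-s["eef_pos"])*100).round(2),"turn",(R.inv()*G).as_rotvec().round(3))
if __name__=="__main__":
    a=sys.argv[1:]; f={"w":lambda x,y:(x,y),"r":rk,"t":tr}[a[0]]; v=[float(k) for k in a[1:]]
    x,y=f(v[0],v[1]); print(round(x,4),round(y,4)); aim(x,y,v[2],v[3])
E
python3 aim.py w .576 .006 .15 -3.1416
python3 - <<'E'
from h import *
print("rack FR",tri((225+530/3.5,140+432/3.5),(235.1,167.2)))
for a,b,n in(((364.8,180.9),(315.7,249.8),"thin"),((326.2,162.7),(384.4,249.5),"thick")): print(n,tri(a,b),plane("top",b,.075))
print("tall",plane("top",(304.4,155),.096),"short",plane("top",(402.8,146.5),.056))
# stop plate top front edge / rear at z=.06, rack frame
for p in((98,412),(250,388),(103,432),(252,402)):
    X=plane("top",(p[0]/4.5+190,p[1]/4.5+155),.06); d=X[:2]-[.54,.277]; print("stop",p,(np.array([[np.cos(.188),np.sin(.188)],[-np.sin(.188),np.cos(.188)]])@d).round(4))
E
```

```text
0.576 0.006
t 0.1 shift cm [-54.34  48.33   7.64] turn [ 0.001 -0.     0.349]
rack FR (array([0.65333011, 0.25955429, 0.01352901]), [array([-1.3, -0. ]), array([-0.9,  0.6])])
thin (array([0.46300512, 0.07192688, 0.07904613]), [array([-0.6, -0. ]), array([-0.5,  0.4])]) [0.46366803 0.07092663 0.075     ]
thick (array([ 0.46233376, -0.07645913,  0.07962938]), [array([-0.5, -0.1]), array([-0.4,  0.4])]) [ 0.46296599 -0.07800878  0.075     ]
tall [0.66775639 0.09346191 0.096     ] short [ 0.69218211 -0.12619264  0.056     ]
stop (98, 412) [-0.0622  0.0346]
stop (250, 388) [-0.0652 -0.0403]
stop (103, 432) [-0.0722  0.0339]
stop (252, 402) [-0.0721 -0.04  ]
```

```bash
R='[8.7,-54.3,48.3,7.6,0,0,0.349]'; python3 -m creep '[[[8.7,-54.3,48.3,0,0,0,0.349],[8.7,-54.3,48.3,0,0,0,0.349],[8.7,-54.3,48.3,0,0,0,0.349],[8.7,-54.3,48.3,0,0,0,0.349],[8.7,-54.3,48.3,0,0,0,0.349],[8.7,-54.3,48.3,0,0,0,0.349],[8.7,-54.3,48.3,0,0,0,0.349],[8.7,-54.3,48.3,0,0,0,0.349],[8.7,-54.3,48.3,0,0,0,0.349],[8.7,-54.3,48.3,0,0,0,0.349],[8.7,-54.3,48.3,0,0,0,0.349],[8.7,-54.3,48.3,0,0,0,0.349],[8.7,-54.3,48.3,7.6,0,0,0.349],[8.7,-54.3,48.3,7.6,0,0,0.349],[8.7,-54.3,48.3,7.6,0,0,0.349]]]' 20; python3 aim.py w .576 .006 .021 -3.1416
```

```text
t: 1.98
eef_pos: [0.5755, 0.0045, 0.1504]
ee_rot: [-3.14, -0.002, 3.141]
force: [0.8, -0.4, 0.8]
width: 0.0871
gripper_force: 0.0
0.576 0.006
t 2.0 shift cm [-0.07  0.16 12.94] turn [-0.001 -0.002 -0.   ]
```

```bash
python3 -m creep '[[[8.7,-0.05,0.15,6,0,0,0],[8.7,-0.05,0.15,10,0,0,0],[8.7,-0.05,0.15,12.9,0,0,0],[8.7,-0.05,0.15,12.9,0,0,0],[8.7,-0.05,0.15,12.9,0,0,0],[5,-0.05,0.15,12.9,0,0,0],[5,-0.05,0.15,12.9,0,0,0],[5,-0.05,0.15,12.9,0,0,0],[5,-0.05,0.15,12.9,0,0,0],[5,-0.05,0.15,12.9,0,0,0],[5,-0.05,0.15,12.9,0,0,0]]]' 25; python3 aim.py t .037 0 .15 -3.3576
```

```text
t: 3.35
eef_pos: [0.5768, 0.007, 0.0222]
ee_rot: [3.141, 0.001, -3.142]
force: [-1.6, 1.4, 5.2]
width: 0.0614
gripper_force: 25.0
0.5558 -0.3028
t 3.4 shift cm [  2.09 -30.98 -12.79] turn [0.    0.001 0.216]
```

```bash
python3 -m creep '[[[5,0,0,-6,0,0,0],[5,0,0,-12.8,0,0,0],[5,2.1,-31,-12.8,0,0,0.216],[5,2.1,-31,-12.8,0,0,0.216],[5,2.1,-31,-12.8,0,0,0.216],[5,2.1,-31,-12.8,0,0,0.216],[5,2.1,-31,-12.8,0,0,0.216],[5,2.1,-31,-12.8,0,0,0.216],[5,2.1,-31,-12.8,0,0,0.216],[5,2.1,-31,-12.8,0,0,0.216]]]'; python3 aim.py t .037 0 .0275 -3.3576
```

```text
t: 4.6
eef_pos: [0.5553, -0.3022, 0.1492]
ee_rot: [3.141, -0.001, 2.927]
force: [-0.9, 0.3, -2.9]
width: 0.0615
gripper_force: 25.0
0.5558 -0.3028
t 4.6 shift cm [-0.07 -0.05 12.17] turn [ 0.    -0.001  0.001]
```

```bash
python3 -m creep '[[[5,-0.05,-0.05,6,0,0,0],[5,-0.05,-0.05,10,0,0,0],[5,-0.05,-0.05,11.5,0,0,0],[5,-0.05,-0.05,12.1,0,0,0],[5,-0.05,-0.05,12.1,0,0,0],[5,-0.05,-0.05,12.1,0,0,0]]]'; python3 -c "
from aim import *
s=get_state();print(s['eef_pos'],s['force'])"
```

```text
t: 5.35
eef_pos: [0.5568, -0.3041, 0.0302]
ee_rot: [-3.141, 0.003, 2.926]
force: [0.4, 1.0, -2.9]
width: 0.0615
gripper_force: 25.0
[ 0.55682923 -0.30414134  0.03021721] [ 0.39778136  0.99140402 -2.86315224]
```

```bash
python3 -m creep '[[[7.2,0,0,0,0,0,0],[7.2,0,0,0,0,0,0],[7.2,0,0,0,0,0,0],[7.2,0,0,0,0,0,0],[7.2,0,0,-5,0,0,0],[8.7,0,0,-10,0,0,0],[8.7,0,0,-15,0,0,0],[8.7,0,0,-15,0,0,0],[8.7,0,0,-15,0,0,0]]]'; python3 aim.py w .667 .094 .18 -3.1416; python3 - <<'E'
from h import *
f=grab_frame("top");cv2.imwrite("pics/t1.png",f)
b,h=blob(f,(475,205),25,lambda g:(g[...,2]-g[...,0]>40)); X=plane("top",b,.044);d=X[:2]-[.5197,-.2949];c,s=np.cos(-.216),np.sin(-.216)
print(b,X,"tray frame",c*d[0]+s*d[1],-s*d[0]+c*d[1],np.ptp(h,0))
E
```

```text
t: 6.48
eef_pos: [0.5555, -0.3037, 0.1784]
ee_rot: [3.141, 0.0, 2.925]
force: [-0.1, -0.1, -0.6]
width: 0.0872
gripper_force: 0.0
0.667 0.094
t 6.5 shift cm [-2.35 41.24 -0.14] turn [ 0.     0.    -0.216]Traceback (most recent call last):
  File "<stdin>", line 3, in <module>
  File "h.py", line 20, in blob
    k=max(cs,key=cv2.contourArea); h=cv2.convexHull(k)
ValueError: max() iterable argument is empty
```

```bash
python3 -m creep '[[[8.7,-2.35,41.2,-1,0,0,-0.216],[8.7,-2.35,41.2,-1,0,0,-0.216],[8.7,-2.35,41.2,-1,0,0,-0.216],[8.7,-2.35,41.2,-1,0,0,-0.216],[8.7,-2.35,41.2,-1,0,0,-0.216],[8.7,-2.35,41.2,-1,0,0,-0.216],[8.7,-2.35,41.2,-1,0,0,-0.216],[8.7,-2.35,41.2,-1,0,0,-0.216],[8.7,-2.35,41.2,-1,0,0,-0.216],[8.7,-2.35,41.2,-1,0,0,-0.216]]]'; python3 aim.py w .667 .094 .055 -3.1416;  python3 - <<'E'
from h import *
f=grab_frame("top");cv2.imwrite("pics/t1.png",f)
b,h=blob(f,(475,205),25,lambda g:(g[...,2]-g[...,0]>40)); X=plane("top",b,.044);d=X[:2]-[.5197,-.2949];c,s=np.cos(-.216),np.sin(-.216)
print(b,X,"tray frame",c*d[0]+s*d[1],-s*d[0]+c*d[1],np.ptp(h,0))
E
```

```text
t: 7.78
eef_pos: [0.6666, 0.0923, 0.188]
ee_rot: [-3.141, -0.001, 3.14]
force: [0.8, 0.5, -0.6]
width: 0.0872
gripper_force: 0.0
0.667 0.094
t 7.8 shift cm [-0.05  0.18 13.3 ] turn [-0.    -0.001 -0.001]
[481.49211809 206.68271711] [ 0.55599735 -0.30251194  0.044     ] tray frame 0.03708531334548065 0.00034434896470567945 [29 25]
```

View pics/t1.png

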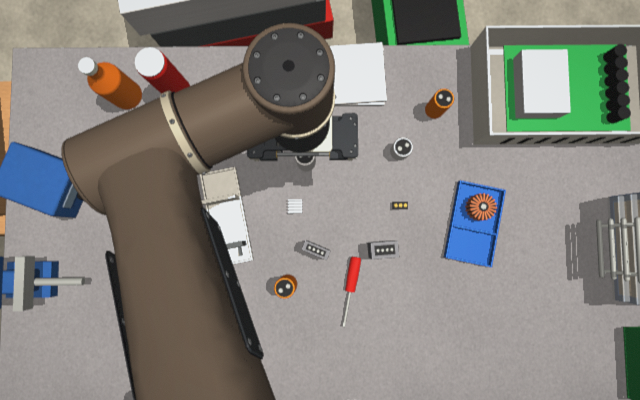

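The choke lies flat at (482,206), in the middle of the large compartment. Next is the tall can.

```bash
python3 -m creep '[[[8.7,-0.05,0.15,6,0,0,0],[8.7,-0.05,0.15,11,0,0,0],[8.7,-0.05,0.15,13.3,0,0,0],[8.7,-0.05,0.15,13.3,0,0,0],[3.8,-0.05,0.15,13.3,0,0,0],[3.8,-0.05,0.15,13.3,0,0,0],[3.8,-0.05,0.15,13.3,0,0,0],[3.8,-0.05,0.15,13.3,0,0,0],[3.8,-0.05,0.15,13.3,0,0,0],[3.8,-0.05,0.15,13.3,0,0,0],[3.8,-0.05,0.15,13.3,0,0,0],[3.8,-0.05,0.15,7,0,0,0],[3.8,-0.05,0.15,1,0,0,0],[3.8,-0.05,0.15,-2,0,0,0],[3.8,-0.05,0.15,-2,0,0,0]]]' 25; python3 aim.py t -.052 0 .2 -3.3576
```

```text
t: 9.7
eef_pos: [0.6687, 0.0953, 0.2115]
ee_rot: [3.14, 0.005, 3.141]
force: [0.7, 0.5, -1.0]
width: 0.0444
gripper_force: 25.0
0.4689 -0.2838
t 9.7 shift cm [ 19.98 -37.91   1.  ] turn [0.002 0.004 0.216]
```

```bash
python3 -m creep '[[[3.8,20,-37.9,0.5,0,0,0.216],[3.8,20,-37.9,0.5,0,0,0.216],[3.8,20,-37.9,0.5,0,0,0.216],[3.8,20,-37.9,0.5,0,0,0.216],[3.8,20,-37.9,0.5,0,0,0.216],[3.8,20,-37.9,0.5,0,0,0.216],[3.8,20,-37.9,0.5,0,0,0.216],[3.8,20,-37.9,0.5,0,0,0.216],[3.8,20,-37.9,0.5,0,0,0.216],[3.8,20,-37.9,0.5,0,0,0.216]]]'; python3 aim.py t -.052 0 .0595 -3.3576
```

```text
t: 10.95
eef_pos: [0.4677, -0.2832, 0.203]
ee_rot: [3.141, -0.001, 2.926]
force: [0.1, 1.0, -1.9]
width: 0.0447
gripper_force: 25.0
0.4689 -0.2838
t 10.9 shift cm [-0.14 -0.03 14.35] turn [ 0.    -0.001  0.001]
```

```bash
python3 -m creep '[[[3.8,-0.1,0,6,0,0,0],[3.8,-0.1,0,12,0,0,0],[3.8,-0.1,0,13.8,0,0,0],[3.8,-0.1,0,14.2,0,0,0],[3.8,-0.1,0,14.2,0,0,0],[3.8,-0.1,0,14.2,0,0,0],[3.8,-0.1,0,14.2,0,0,0],[6.5,-0.1,0,14.2,0,0,0],[6.5,-0.1,0,14.2,0,0,0],[6.5,-0.1,0,14.2,0,0,0],[6.5,-0.1,0,14.2,0,0,0],[6.5,-0.1,0,9,0,0,0],[8.7,-0.1,0,4,0,0,0],[8.7,-0.1,0,0,0,0,0],[8.7,-0.1,0,0,0,0,0]]]'; python3 aim.py w .6917 -.1258 .18 -3.1416
```

```text
t: 12.82
eef_pos: [0.4703, -0.2849, 0.2072]
ee_rot: [-3.141, 0.007, 2.926]
force: [0.4, 0.4, -1.1]
width: 0.0856
gripper_force: 0.0
0.6917 -0.1258
t 12.8 shift cm [-18.2   20.29   2.83] turn [-0.001  0.007 -0.216]
```

```bash
python3 -m creep '[[[8.7,-18.2,20.3,1,0,0,-0.216],[8.7,-18.2,20.3,1,0,0,-0.216],[8.7,-18.2,20.3,1,0,0,-0.216],[8.7,-18.2,20.3,1,0,0,-0.216],[8.7,-18.2,20.3,1,0,0,-0.216],[8.7,-18.2,20.3,1,0,0,-0.216],[8.7,-18.2,20.3,1,0,0,-0.216],[8.7,-18.2,20.3,1,0,0,-0.216]]]'; python3 aim.py w .6917 -.1258 .033 -3.1416;  python3 - <<'E'
from h import *
f=grab_frame("top");cv2.imwrite("pics/t2.png",f[150:290,190:530])
b,h=blob(f,(467,252),9,lambda g:g.max(2)<75); X=plane("top",b,.1);d=X[:2]-[.5197,-.2949];c,s=np.cos(-.216),np.sin(-.216)
print(b,X,"tray frame",c*d[0]+s*d[1],-s*d[0]+c*d[1],np.ptp(h,0))
E
```

```text
t: 13.82
eef_pos: [0.689, -0.1258, 0.1937]
ee_rot: [3.142, -0.0, 3.14]
force: [1.0, 0.2, -0.1]
width: 0.087
gripper_force: 0.0
0.6917 -0.1258
t 13.8 shift cm [-0.27 -0.   16.07] turn [ 0.    -0.    -0.001]Traceback (most recent call last):
  File "<stdin>", line 3, in <module>
  File "h.py", line 20, in blob
    k=max(cs,key=cv2.contourArea); h=cv2.convexHull(k)
ValueError: max() iterable argument is empty
```

```bash
python3 -m creep '[[[8.7,-0.2,0,6,0,0,0],[8.7,-0.2,0,12,0,0,0],[8.7,-0.2,0,16,0,0,0],[8.7,-0.2,0,16,0,0,0],[3.8,-0.2,0,16,0,0,0],[3.8,-0.2,0,16,0,0,0],[3.8,-0.2,0,16,0,0,0],[3.8,-0.2,0,16,0,0,0],[3.8,-0.2,0,16,0,0,0],[3.8,-0.2,0,16,0,0,0],[3.8,-0.2,0,16,0,0,0]]]' 25; python3 aim.py r .074 0 .2 -2.9536
python3 - <<'E'
from h import *
f=grab_frame("top");cv2.imwrite("pics/t2.png",cv2.resize(f[150:290,190:530],None,fx=2.2,fy=2.2))
E
```

```text
t: 15.25
eef_pos: [0.692, -0.1249, 0.0341]
ee_rot: [-3.142, 0.0, -3.142]
force: [-1.9, 2.1, 6.2]
width: 0.0442
gripper_force: 25.0
0.6127 0.2908
t 15.2 shift cm [  7.92  41.57 -16.6 ] turn [-0.     0.    -0.188]
```

View pics/t2.png

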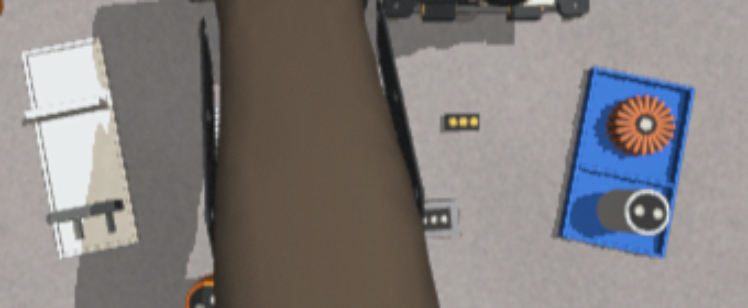

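The tall can stands upright in the small compartment (top at about (484,246)), and the choke hasn't moved. Now the short can goes to the rack pocket.

```bash
python3 - <<'E'
from h import *
X=plane("top",(484.1-.3,245.9-.3),.1);d=X[:2]-[.5197,-.2949];c,s=np.cos(-.216),np.sin(-.216);print("tray frame",c*d[0]+s*d[1],-s*d[0]+c*d[1])
E
python3 -m creep '[[[3.8,0,0,-6,0,0,0],[3.8,0,0,-12,0,0,0],[3.8,0,0,-16,0,0,0],[3.8,8,41.6,-16,0,0,-0.188],[3.8,8,41.6,-16,0,0,-0.188],[3.8,8,41.6,-16,0,0,-0.188],[3.8,8,41.6,-16,0,0,-0.188],[3.8,8,41.6,-16,0,0,-0.188],[3.8,8,41.6,-16,0,0,-0.188],[3.8,8,41.6,-16,0,0,-0.188],[3.8,8,41.6,-16,0,0,-0.188],[3.8,8,41.6,-16,0,0,-0.188],[3.8,8,41.6,-16,0,0,-0.188]]]'; python3 aim.py r .074 0 .0385 -2.9536
```

```text
tray frame -0.05057229896724649 -0.0015735125821036058
t: 16.92
eef_pos: [0.612, 0.2898, 0.1934]
ee_rot: [-3.141, -0.0, -2.955]
force: [0.6, -0.6, -1.5]
width: 0.0443
gripper_force: 25.0
0.6127 0.2908
t 16.9 shift cm [-0.09  0.09 15.49] turn [-0.    -0.    -0.001]
```

```bash
python3 -m creep '[[[3.8,-0.05,0.05,6,0,0,0],[3.8,-0.05,0.05,12,0,0,0],[3.8,-0.05,0.05,15,0,0,0],[3.8,-0.05,0.05,15.4,0,0,0],[3.8,-0.05,0.05,15.4,0,0,0],[3.8,-0.05,0.05,15.4,0,0,0],[3.8,-0.05,0.05,15.4,0,0,0],[6.5,-0.05,0.05,15.4,0,0,0],[6.5,-0.05,0.05,15.4,0,0,0],[6.5,-0.05,0.05,15.4,0,0,0],[6.5,-0.05,0.05,15.4,0,0,0],[6.5,-0.05,0.05,10,0,0,0],[8.7,-0.05,0.05,5,0,0,0],[8.7,-0.05,0.05,0,0,0,0],[8.7,-0.05,0.05,0,0,0,0]]]'; python3 aim.py w .463 -.0775 .18 -3.0696
```

```text
t: 18.8
eef_pos: [0.6144, 0.2929, 0.1991]
ee_rot: [3.138, 0.008, -2.953]
force: [-0.3, 1.0, -0.7]
width: 0.0857
gripper_force: 0.0
0.463 -0.0775
t 18.8 shift cm [ 21.82 -33.55   1.62] turn [0.004 0.008 0.116]
```

```bash
python3 -m creep '[[[8.7,21.8,-33.5,1,0,0,0.116],[8.7,21.8,-33.5,1,0,0,0.116],[8.7,21.8,-33.5,1,0,0,0.116],[8.7,21.8,-33.5,1,0,0,0.116],[8.7,21.8,-33.5,1,0,0,0.116],[8.7,21.8,-33.5,1,0,0,0.116],[8.7,21.8,-33.5,1,0,0,0.116],[8.7,21.8,-33.5,1,0,0,0.116],[8.7,21.8,-33.5,1,0,0,0.116]]]'; python3 aim.py w .463 -.0775 .034 -3.0696
python3 - <<'E'
from h import *
f=grab_frame("top");cv2.imwrite("pics/t3.png",cv2.resize(f[150:290,190:410],None,fx=3.5,fy=3.5))
E
```

```text
t: 19.92
eef_pos: [0.4608, -0.078, 0.1834]
ee_rot: [3.142, -0.0, -3.07]
force: [0.4, 1.0, 0.0]
width: 0.0872
gripper_force: 0.0
0.463 -0.0775
t 19.9 shift cm [-0.23  0.04 14.94] turn [ 0.    -0.    -0.001]
```

View pics/t3.png

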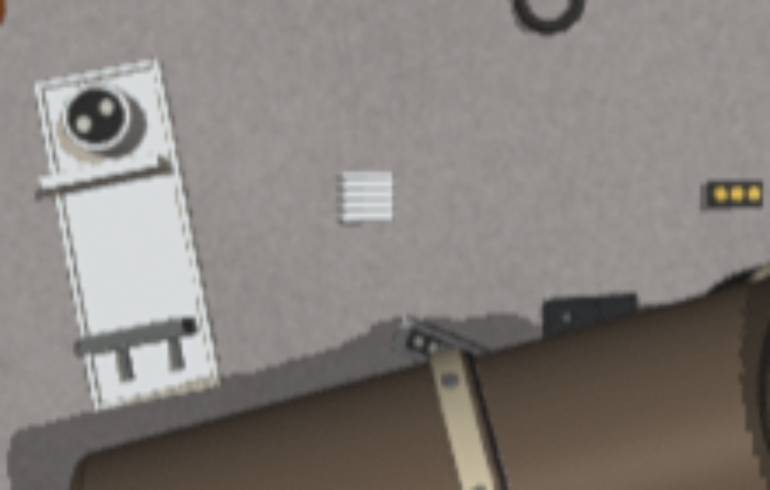

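The short can stands in the pocket at (217,183). I'll check its position along with the wall and the stop, then grip the thick module.

```bash
python3 - <<'E'
from h import *
c,s=np.cos(.188),np.sin(.188)
def rf(p,z):
    X=plane("top",((p[0]+.5)/3.5-.5+190,(p[1]+.5)/3.5-.5+150),z);d=X[:2]-[.54,.277];return np.round([c*d[0]+s*d[1],-s*d[0]+c*d[1]],4)
print("can",rf((96,115),.059))
for p,z in(((40,181),.064),((168,158),.064),((40,196),.064),((170,170),.064),((78,343),.06),((194,320),.06),((78,356),.06),((196,333),.06),((36,82),.014),((156,60),.014),((217,382),.014),((97,410),.014)): print(p,rf(p,z))
E
python3 -m creep '[[[8.7,-0.2,0,6,0,0,0],[8.7,-0.2,0,12,0,0,0],[8.7,-0.2,0,14.9,0,0,0],[8.7,-0.2,0,14.9,0,0,0],[5.2,-0.2,0,14.9,0,0,0],[5.2,-0.2,0,14.9,0,0,0],[5.2,-0.2,0,14.9,0,0,0],[5.2,-0.2,0,14.9,0,0,0],[5.2,-0.2,0,14.9,0,0,0],[5.2,-0.2,0,14.9,0,0,0]]]' 30; python3 aim.py r .014 0 .18 -2.9536
```

```text
can [ 0.075  -0.0019]
(40, 181) [0.0399 0.0392]
(168, 158) [ 0.0385 -0.0425]
(40, 196) [0.0306 0.0408]
(170, 170) [ 0.0308 -0.0423]
(78, 343) [-0.0646  0.0347]
(194, 320) [-0.0647 -0.0393]
(78, 356) [-0.0726  0.0361]
(196, 333) [-0.0729 -0.039 ]
(36, 82) [0.1114 0.0419]
(156, 60) [ 0.1104 -0.0388]
(217, 382) [-0.1063 -0.0393]
(97, 410) [-0.1088  0.0408]
t: 21.22
eef_pos: [0.4636, -0.0776, 0.0357]
ee_rot: [3.141, 0.003, -3.07]
force: [-1.4, 4.8, 8.3]
width: 0.06
gripper_force: 30.0
0.5538 0.2796
t 21.2 shift cm [-11.6   34.99 -14.38] turn [ 0.     0.003 -0.116]
```

```bash
python3 -m creep '[[[5.2,0,0,-6,0,0,0],[5.2,0,0,-12,0,0,0],[5.2,0,0,-15,0,0,0],[5.2,-11.3,35,-15,0,0,-0.116],[5.2,-11.3,35,-15,0,0,-0.116],[5.2,-11.3,35,-15,0,0,-0.116],[5.2,-11.3,35,-15,0,0,-0.116],[5.2,-11.3,35,-15,0,0,-0.116],[5.2,-11.3,35,-15,0,0,-0.116],[5.2,-11.3,35,-15,0,0,-0.116],[5.2,-11.3,35,-15,0,0,-0.116],[5.2,-11.3,35,-15,0,0,-0.116]]]'; python3 aim.py r .011 0 .0395 -2.9536
python3 - <<'E'
from h import *
cv2.imwrite("pics/t4.png",cv2.resize(grab_frame("scene")[120:300,250:460],None,fx=3.3,fy=3.3))
E
```

```text
t: 22.72
eef_pos: [0.5499, 0.278, 0.1847]
ee_rot: [-3.142, -0.0, -2.955]
force: [0.0, 0.5, -2.9]
width: 0.0598
gripper_force: 30.0
0.5508 0.2791
t 22.7 shift cm [-0.12  0.09 14.52] turn [-0.    -0.    -0.001]
```

View pics/t4.png

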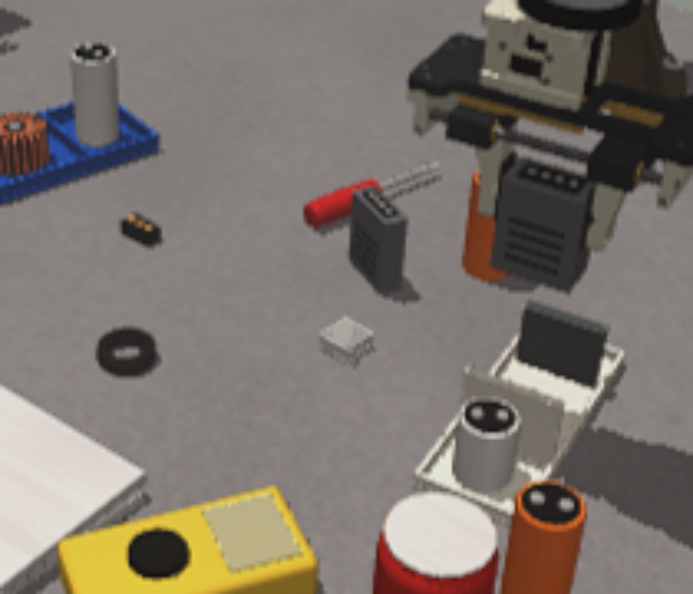

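The module is held straight at crop (540,225), above the channel. Now I'll lower and release it.

```bash
python3 -m creep '[[[5.2,-0.05,0,6,0,0,0],[5.2,-0.05,0,11,0,0,0],[5.2,-0.05,0,14,0,0,0],[5.2,-0.05,0,14.4,0,0,0],[5.2,-0.05,0,14.5,0,0,0],[5.2,-0.05,0,14.5,0,0,0],[5.2,-0.05,0,14.5,0,0,0],[7.4,-0.05,0,14.5,0,0,0],[7.4,-0.05,0,14.5,0,0,0],[7.4,-0.05,0,14.5,0,0,0],[7.4,-0.05,0,14.5,0,0,0],[7.4,-0.05,0,9,0,0,0],[8.7,-0.05,0,4,0,0,0],[8.7,-0.05,0,0,0,0,0],[8.7,-0.05,0,0,0,0,0]]]'; python3 aim.py w .4633 .0713 .18 -3.545
```

```text
t: 24.65
eef_pos: [0.5524, 0.2804, 0.1887]
ee_rot: [3.138, 0.006, -2.953]
force: [-0.5, 0.5, -0.5]
width: 0.0869
gripper_force: 0.0
0.4633 0.0713
t 24.6 shift cm [ 12.67 -18.88   0.73] turn [0.005 0.005 0.592]
```

```bash
python3 -m creep '[[[8.7,12.7,-18.8,0,0,0,0.592],[8.7,12.7,-18.8,0,0,0,0.592],[8.7,12.7,-18.8,0,0,0,0.592],[8.7,12.7,-18.8,0,0,0,0.592],[8.7,12.7,-18.8,0,0,0,0.592],[8.7,12.7,-18.8,0,0,0,0.592],[8.7,12.7,-18.8,0,0,0,0.592]]]'; python3 aim.py w .4633 .0713 .036 -3.545
python3 - <<'E'
from h import *
f=grab_frame("top");cv2.imwrite("pics/t5.png",cv2.resize(f[150:290,190:350],None,fx=4,fy=4))
E
```

```text
t: 25.52
eef_pos: [0.4614, 0.0714, 0.1842]
ee_rot: [-3.141, -0.0, 2.738]
force: [-0.3, 0.5, 0.3]
width: 0.0868
gripper_force: 0.0
0.4633 0.0713
t 25.5 shift cm [-0.19  0.07 14.82] turn [-0. -0. -0.]
```

View pics/t5.png

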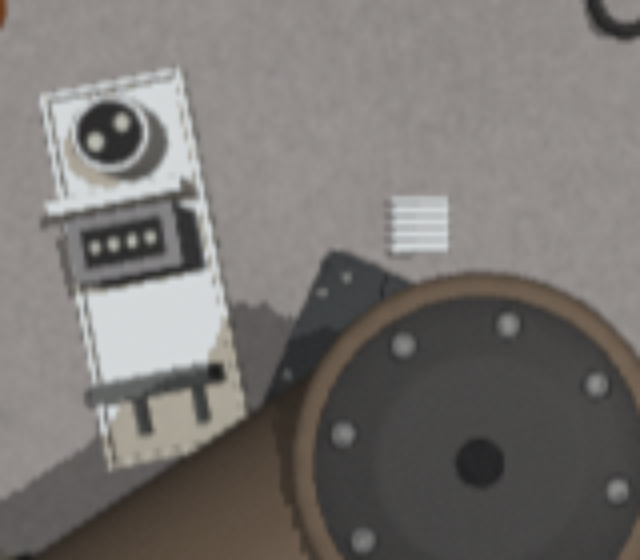

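The thick module is upright and square, close to the wall (dots centred at crop (124,242)). Now the thin module.

```bash
python3 - <<'E'
from h import *
c,s=np.cos(.188),np.sin(.188)
def rf(p,z):
    X=plane("top",((p[0]+.5)/4-.5+190,(p[1]+.5)/4-.5+150),z);d=X[:2]-[.54,.277];return np.round([c*d[0]+s*d[1],-s*d[0]+c*d[1]],4)
print(rf((124,242),.079),rf((94,248),.079)-rf((151,237),.079))
E
python3 -m creep '[[[8.7,-0.2,0.05,6,0,0,0],[8.7,-0.2,0.05,12,0,0,0],[8.7,-0.2,0.05,14.8,0,0,0],[8.7,-0.2,0.05,14.8,0,0,0],[5.2,-0.2,0.05,14.8,0,0,0],[5.2,-0.2,0.05,14.8,0,0,0],[5.2,-0.2,0.05,14.8,0,0,0],[5.2,-0.2,0.05,14.8,0,0,0],[5.2,-0.2,0.05,14.8,0,0,0],[5.2,-0.2,0.05,14.8,0,0,0],[5.2,-0.2,0.05,8,0,0,0],[5.2,-0.2,0.05,2,0,0,0],[5.2,-0.2,0.05,0,0,0,0],[5.2,-0.2,0.05,0,0,0,0]]]' 30; python3 aim.py r -.024 0 .185 -2.9536
```

```text
[ 0.011  -0.0026] [0.0002 0.0314]
t: 27.32
eef_pos: [0.4639, 0.0709, 0.1866]
ee_rot: [3.138, 0.003, 2.737]
force: [0.0, -0.5, -2.0]
width: 0.0601
gripper_force: 30.0
0.5164 0.2725
t 27.3 shift cm [ 3.1  20.6   0.23] turn [ 0.003  0.004 -0.592]
```

```bash
python3 -m creep '[[[5.2,3.1,20.6,0,0,0,-0.592],[5.2,3.1,20.6,0,0,0,-0.592],[5.2,3.1,20.6,0,0,0,-0.592],[5.2,3.1,20.6,0,0,0,-0.592],[5.2,3.1,20.6,0,0,0,-0.592],[5.2,3.1,20.6,0,0,0,-0.592],[5.2,3.1,20.6,0,0,0,-0.592],[5.2,3.1,20.6,0,0,0,-0.592]]]'; python3 aim.py r -.024 0 .0415 -2.9536
python3 - <<'E'
from h import *
cv2.imwrite("pics/t6.png",cv2.resize(grab_frame("scene")[130:290,340:470],None,fx=3.5,fy=3.5))
E
```

```text
t: 28.32
eef_pos: [0.5156, 0.2712, 0.1849]
ee_rot: [3.141, 0.0, -2.955]
force: [0.2, 0.9, -0.7]
width: 0.0602
gripper_force: 30.0
0.5164 0.2725
t 28.3 shift cm [-0.1   0.1  14.34] turn [ 0.     0.    -0.001]
```

View pics/t6.png

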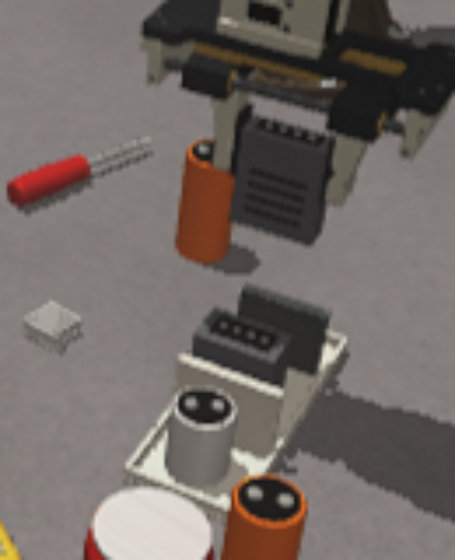

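The thin module is held upright at crop (285,180), and the channel below it is free. Lower and release.

```bash
python3 -m creep '[[[5.2,-0.05,0.05,6,0,0,0],[5.2,-0.05,0.05,11,0,0,0],[5.2,-0.05,0.05,13.8,0,0,0],[5.2,-0.05,0.05,14.3,0,0,0],[5.2,-0.05,0.05,14.4,0,0,0],[5.2,-0.05,0.05,14.4,0,0,0],[5.2,-0.05,0.05,14.4,0,0,0],[7.4,-0.05,0.05,14.4,0,0,0],[7.4,-0.05,0.05,14.4,0,0,0],[7.4,-0.05,0.05,14.4,0,0,0],[7.4,-0.05,0.05,14.4,0,0,0],[7.4,-0.05,0.05,9,0,0,0],[7.4,-0.05,0.05,4,0,0,0],[4,-0.05,0.05,1,0,0,0],[0,-0.05,0.05,1,0,0,0],[0,-0.05,0.05,1,0,0,0],[0,-0.05,0.05,1,0,0,0],[0,-0.05,0.05,1,0,0,0]]]'; python3 aim.py r -.093 0 .16 -2.9536
```

```text
t: 30.62
eef_pos: [0.5157, 0.2724, 0.1736]
ee_rot: [-3.141, -0.002, -2.954]
force: [-1.4, 0.1, -1.2]
width: 0.0294
gripper_force: 0.0
0.4486 0.2596
t 30.6 shift cm [6.82 0.   1.37] turn [-0.001 -0.002 -0.   ]
```

```bash
python3 -m creep '[[[0,6.9,0,0,0,0,0],[0,6.9,0,0,0,0,0],[0,6.9,0,1.4,0,0,0],[0,6.9,0,1.4,0,0,0],[0,6.9,0,1.4,0,0,0]]]'; python3 aim.py r -.094 0 .025 -2.9536
python3 - <<'E'
from h import *
cv2.imwrite("pics/t7.png",cv2.resize(np.hstack([grab_frame("top")[150:290,190:300],grab_frame("scene")[150:290,360:470]]),None,fx=3.5,fy=3.5))
E
```

```text
t: 31.25
eef_pos: [0.4488, 0.2599, 0.16]
ee_rot: [-3.141, -0.001, -2.954]
force: [-0.3, -0.3, -0.0]
width: 0.0003
gripper_force: 0.0
0.4477 0.2594
t 31.2 shift cm [ 1.10e-01 -1.00e-02  1.35e+01] turn [-0.001 -0.001 -0.001]
```

View pics/t7.png

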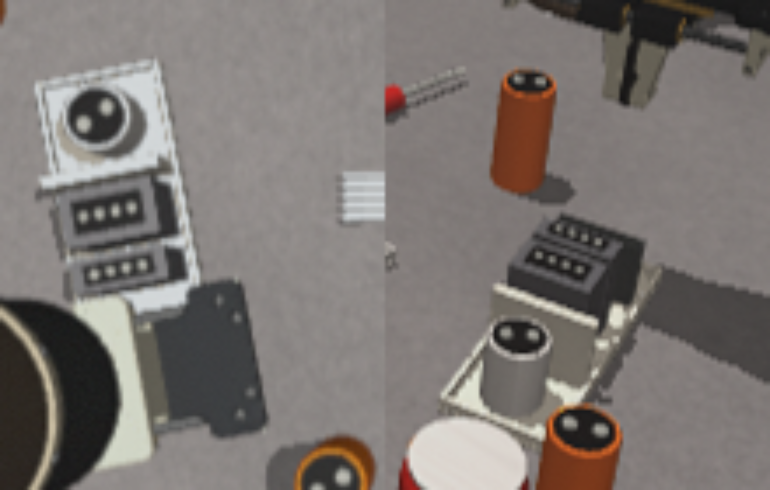

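Both modules stand square in order: thick by the wall, thin beside it. The closed fingers now go down behind the stop.

```bash
python3 -m creep '[[[0,0.15,0,5,0,0,0],[0,0.15,0,10,0,0,0],[0,0.15,0,13,0,0,0],[0,0.15,0,13.5,0,0,0],[0,0.15,0,13.5,0,0,0],[0,0.15,0,13.5,0,0,0]]]'; python3 -c "
from aim import *
print(get_state()['eef_pos'],get_state()['force'])"; python3 aim.py r -.0455 0 .025 -2.9536
```

```text
t: 32.1
eef_pos: [0.4476, 0.2604, 0.027]
ee_rot: [3.14, 0.002, -2.954]
force: [0.3, -0.2, 0.6]
width: 0.0
gripper_force: 0.0
[0.44757564 0.26039148 0.02700366] [ 0.34688647 -0.2471588   0.59691278]
0.4953 0.2685
t 32.1 shift cm [-4.84 -0.1   0.21] turn [ 0.002  0.002 -0.   ]
```

```bash
python3 -m creep '[[[0,-0.5,-0.1,0.1,0,0,0],[0,-0.8,-0.1,0.1,0,0,0],[0,-1.1,-0.1,0.1,0,0,0],[0,-1.4,-0.1,0.1,0,0,0],[0,-1.7,-0.1,0.1,0,0,0],[0,-2,-0.1,0.1,0,0,0],[0,-2.3,-0.1,0.1,0,0,0],[0,-2.6,-0.1,0.1,0,0,0],[0,-2.9,-0.1,0.1,0,0,0],[0,-3.2,-0.1,0.1,0,0,0],[0,-3.4,-0.1,0.1,0,0,0],[0,-3.6,-0.1,0.1,0,0,0],[0,-3.8,-0.1,0.1,0,0,0],[0,-4,-0.1,0.1,0,0,0]]]'
```

```text
t: 33.85
eef_pos: [0.4863, 0.266, 0.0245]
ee_rot: [-3.142, -0.0, -2.954]
force: [-3.9, 1.4, 1.4]
width: 0.0008
gripper_force: 1.7
```

```bash
python3 -m creep '[[[0,-0.1,0,0,0,0,0],[0,-0.2,0,0,0,0,0],[0,-0.3,0,0,0,0,0],[0,-0.3,0,0,0,0,0]]]'
```

```text
t: 34.35
eef_pos: [0.4887, 0.2665, 0.0245]
ee_rot: [-3.141, -0.001, -2.954]
force: [-6.3, 1.4, 2.9]
width: 0.0004
gripper_force: 2.8
```

```bash
python3 -m creep '[[[0,-0.1,0,0,0,0,0],[0,-0.2,0,0,0,0,0],[0,-0.2,0,0,0,0,0]]]'
```

```text
t: 34.72
eef_pos: [0.4907, 0.2668, 0.0246]
ee_rot: [-3.141, -0.001, -2.954]
force: [-5.7, 0.9, 4.1]
width: 0.0004
gripper_force: 2.9
```

```bash
python3 -m creep '[[[0,-0.1,0,0,0,0,0],[0,-0.2,0,0,0,0,0],[0,-0.2,0,0,0,0,0]]]'
```

```text
t: 35.1
eef_pos: [0.4926, 0.2672, 0.0245]
ee_rot: [-3.141, -0.001, -2.954]
force: [-5.9, 0.8, 3.7]
width: 0.0002
gripper_force: 2.9
```

```bash
python3 -m creep '[[[0,-0.1,0,0,0,0,0],[0,-0.2,0,0,0,0,0],[0,-0.2,0,0,0,0,0]]]'; python3 aim.py r -.0455 0 .025 -2.9536
```

```text
t: 35.48
eef_pos: [0.4936, 0.2674, 0.0246]
ee_rot: [-3.141, -0.002, -2.954]
force: [-12.3, 1.1, 7.4]
width: 0.0003
gripper_force: 5.5
0.4953 0.2685
t 35.5 shift cm [-0.19  0.08 -0.05] turn [-0.    -0.002 -0.   ]
```

```bash
python3 -m creep '[[[0,-0.1,0,0,0,0,0],[0,-0.1,0,0,0,0,0]]]'
```

```text
t: 35.72
eef_pos: [0.4936, 0.2673, 0.0246]
ee_rot: [-3.141, -0.004, -2.954]
force: [-16.8, 2.6, 10.6]
width: 0.0004
gripper_force: 8.1
```

```bash
python3 -m creep '[[[0,0.5,0,0,0,0,0],[0,1.5,0,0,0,0,0],[0,1.5,0,-5,0,0,0],[0,1.5,0,-11,0,0,0],[0,1.5,0,-15,0,0,0],[0,8,20,-15,0,0,0],[0,8,20,-15,0,0,0],[0,0,-35,-15,0,0,0],[0,0,-35,-15,0,0,0],[0,0,-35,-15,0,0,0],[0,0,-35,-15,0,0,0],[0,0,-35,-15,0,0,0],[0,0,-35,-15,0,0,0],[0,0,-35,-15,0,0,0],[0,0,-35,-15,0,0,0],[0,0,-35,-15,0,0,0],[0,0,-35,-15,0,0,0]]]'; python3 - <<'E'
from h import *
t=grab_frame("top");s=grab_frame("scene");cv2.imwrite("pics/top9.png",t)
a=cv2.resize(t[150:290,190:320],None,fx=3,fy=3);b=cv2.resize(s[190:290,350:470],None,fx=3.4,fy=3.4);b=cv2.resize(b,(408,420)) if 0 else b
o=np.zeros((420,800,3),np.uint8);o[:420,:390]=a;o[:340,391:799]=b;cv2.imwrite("pics/t8.png",o)
E
```

```text
t: 37.85
eef_pos: [0.5611, -0.076, 0.1744]
ee_rot: [3.142, -0.0, -2.955]
force: [-0.0, 0.3, 0.6]
width: 0.0007
gripper_force: 0.0
```

View pics/t8.png

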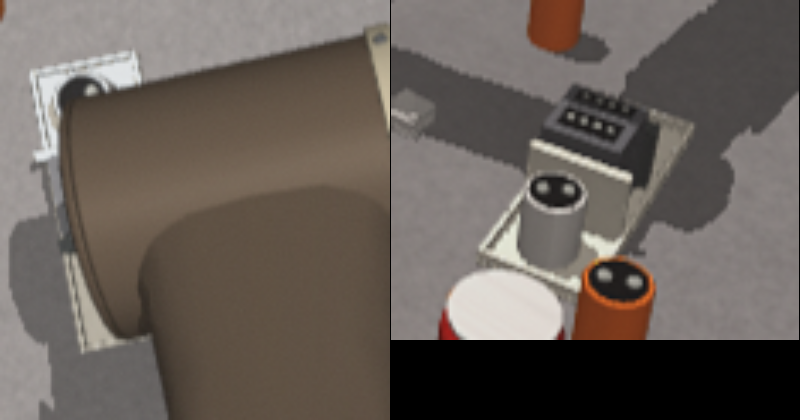

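The scene half shows both modules together against the wall. The arm hides the rack in the top view, so I'll move it away for a final check.

```bash
python3 -m creep '[[[0,0,-30,-4,0,0,0],[0,0,-30,-4,0,0,0],[0,0,-30,-4,0,0,0],[0,0,-30,-4,0,0,0],[0,0,-30,-4,0,0,0],[0,0,-30,-4,0,0,0],[0,0,-30,-4,0,0,0],[0,0,-30,-4,0,0,0]]]'; python3 - <<'E'
from h import *
t=grab_frame("top");cv2.imwrite("pics/top10.png",cv2.resize(t[150:290,190:340],None,fx=4,fy=4,interpolation=cv2.INTER_CUBIC))
E
```

```text
t: 38.95
eef_pos: [0.6177, -0.369, 0.2148]
ee_rot: [3.142, 0.0, -2.952]
force: [-0.1, 0.9, -1.4]
width: 0.0005
gripper_force: 0.0
```

View pics/top10.png

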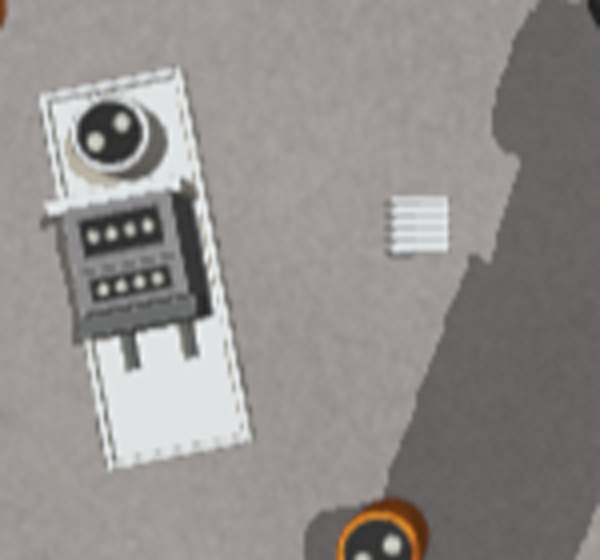

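The stop is up against both modules, and both are square to the wall (dots at (121,232) and (131,283)). Nothing is being touched, so I'm handing in.

```bash
python3 -c "
from station import *
print(job_done())"
```

```text
the job is handed in; nothing more can be done
None
```

Both kits are made up as asked, with the stop snug against the two modules, and I handed the job in after about 39 s of robot time; the hand-in returned no verdict.

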